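# Sort spring plunger clay cutters by push resistance

### The job

The three clay cutters clamped in the blue rack look alike, but some springs have gone weak: going from the robot's left (yellow-marked end) to its right, push each plunger most of the way in to feel how hard it resists. Then slide the clamp jaw all the way open by its red handle and leave it open, lift the cutters out and set them down gently, standing upright, the stiff ones in the green basket and the weak ones in the orange basket. Leave the terracotta bowl, blue jar, mug and white tub round the rack where they are.

Things in the scene. Friction and masses are not known exactly. Their poses are not given: they have to be found in the camera images.
- cutter_a_mid (a point): Cutter A: one of three spring plunger clay cutters that look alike, upright in the rack at changing places. From the underside up: steel skirt, diameter 60 mm, 28 tall; wooden barrel, diameter 36, from 28 to 72; thin rod; black push knob, diameter 32, its top at 90 (35 above this point) with the plunger out. Point: on the axis in the barrel, 55 above the underside, z up. Grasp here or a few mm higher
- plunger_a (a joint): plunger of cutter A: 0 = out, 0.010 = fully in (10 mm travel); sprung back out. Every spring is either weak (2.5 N at first movement, 3.5 N fully in) or stiff (9 N at first movement, 13 N fully in); only pushing tells which, and there is at least one of each
- cutter_b_mid (a point): Cutter B: same looks, sizes and meaning of the point as cutter A (on the axis, 55 mm above the underside)
- plunger_b (a joint): plunger of cutter B: 0 = out, 0.010 = fully in (10 mm travel); sprung back out. Weak or stiff, see plunger A
- cutter_c_mid (a point): Cutter C: same looks, sizes and meaning of the point as cutter A (on the axis, 55 mm above the underside)
- plunger_c (a joint): plunger of cutter C: 0 = out, 0.010 = fully in (10 mm travel); sprung back out. Weak or stiff, see plunger A
- rack_row (a point): on the floor of the fixed blue clamp rack (200 mm deep, 250 wide), 12 mm above the table, under the middle cutter. x away from the robot, y to its left along the row; yaw up to 0.18 rad either way. Three places at y = +80, 0, -80 mm; a yellow mark at the +y (left) end. Back stop, 32 above the table, behind the skirts; low dividers between them
- jaw_grip (a point): grip point of the red upright handle of the aluminium clamp jaw, 100 mm from the row on the robot's side; handle 16 mm thick along the rack's x, 50 wide, top 86 and this point 68 above the table. Jaw top 49 above the table; its lip reaches 8 over the skirts, so no cutter can be lifted while it is closed. Axes as the rack's
- jaw (a joint): clamp jaw: 0 = closed on the cutters, 0.045 m = all the way open; opens along the rack's -x (towards the robot), needs about 3 N, stays where it is left
- basket_stiff_floor (a point): green plastic basket with black slots, fixed to the table, 200 mm along x, 140 along y, 50 high, walls and floor 5. Point: centre of the inner floor, 5 above the table. Holds two cutters standing 45 either side of the centre along x. The baskets stand left and right of the rack, either way round. For stiff cutters
- basket_weak_floor (a point): orange plastic basket with black slots, fixed to the table, 200 mm along x, 140 along y, 50 high, walls and floor 5. Point: centre of the inner floor, 5 above the table. Holds two cutters standing 45 either side of the centre along x. The baskets stand left and right of the rack, either way round. For weak cutters
- pinch_pot: small terracotta bowl, diameter 64 mm, 45 mm high; a bystander, origin at the centre of its underside, z up
- glaze_jar: small blue jar with white cap, diameter 52 mm, 65 mm high; a bystander, origin at the centre of its underside, z up
- mug: white mug, diameter 80 mm, 90 mm high; a bystander, origin at the centre of its underside, z up
- deli_tub: white open tub, diameter 110 mm, 75 mm high; a bystander, origin at the centre of its underside, z up
- cutter_a: the whole cutter A, mass about 0.28 kg, origin at the centre of its underside, z up
- cutter_b: the whole cutter B, mass about 0.28 kg, origin at the centre of its underside, z up
- cutter_c: the whole cutter C, mass about 0.28 kg, origin at the centre of its underside, z up

How it is judged (in metres and radians):
On the way, in this order (a step that is already met when the one before it is completed fails the run):
1. the plunger at the left (yellow-marked) place is pushed in by more than 5 mm (((value of joint plunger_a above 0.005 m and y of cutter_a_mid in the frame of rack_row between 0.05 and 0.11 m and horizontal distance between cutter_a_mid and rack_row below 0.1 m) or (value of joint plunger_b above 0.005 m and y of cutter_b_mid in the frame of rack_row between 0.05 and 0.11 m and horizontal distance between cutter_b_mid and rack_row below 0.1 m) or (value of joint plunger_c above 0.005 m and y of cutter_c_mid in the frame of rack_row between 0.05 and 0.11 m and horizontal distance between cutter_c_mid and rack_row below 0.1 m))), for 0.05 s.
2. then the plunger at the middle place is pushed in by more than 5 mm (((value of joint plunger_a above 0.005 m and y of cutter_a_mid in the frame of rack_row between -0.03 and 0.03 m and horizontal distance between cutter_a_mid and rack_row below 0.1 m) or (value of joint plunger_b above 0.005 m and y of cutter_b_mid in the frame of rack_row between -0.03 and 0.03 m and horizontal distance between cutter_b_mid and rack_row below 0.1 m) or (value of joint plunger_c above 0.005 m and y of cutter_c_mid in the frame of rack_row between -0.03 and 0.03 m and horizontal distance between cutter_c_mid and rack_row below 0.1 m))), for 0.05 s.
3. then the plunger at the right place is pushed in by more than 5 mm (((value of joint plunger_a above 0.005 m and y of cutter_a_mid in the frame of rack_row between -0.11 and -0.05 m and horizontal distance between cutter_a_mid and rack_row below 0.1 m) or (value of joint plunger_b above 0.005 m and y of cutter_b_mid in the frame of rack_row between -0.11 and -0.05 m and horizontal distance between cutter_b_mid and rack_row below 0.1 m) or (value of joint plunger_c above 0.005 m and y of cutter_c_mid in the frame of rack_row between -0.11 and -0.05 m and horizontal distance between cutter_c_mid and rack_row below 0.1 m))), for 0.05 s.
4. then the clamp jaw is open by more than 30 mm (value of joint jaw above 0.03 m), for 0.2 s.
At the end, for the whole second after the job is handed in: Every stiff cutter stands in the green basket and every weak one in the orange basket: on its floor (mid point at most 65 mm above the inner floor), within 80 mm of the basket's centre, upright within 0.15 rad, at rest; the jaw is left more than 30 mm open (value of joint jaw above 0.03 m and horizontal distance between each of cutter_a_mid, cutter_c_mid and basket_stiff_floor below 0.08 m and z of each of cutter_a_mid, cutter_c_mid in the frame of basket_stiff_floor below 0.065 m and angle between each of cutter_a_mid, cutter_b_mid, cutter_c_mid's own z axis and vertical below 0.15 rad and linear speed of each of cutter_a, cutter_b, cutter_c below 0.02 m/s and horizontal distance between cutter_b_mid and basket_weak_floor below 0.08 m and z of cutter_b_mid in the frame of basket_weak_floor below 0.065 m); the robot touches nothing.
It fails at once if a bystander (terracotta bowl, blue jar, mug, white tub) is moved by more than 30 mm (distance of any of pinch_pot, glaze_jar, mug, deli_tub from where it was at the start of the episode above 0.03 m).
It fails at once if a cutter is dropped or slammed into a basket (over 0.5 m/s in the last 20 mm above its floor) ((horizontal distance between cutter_a_mid and basket_stiff_floor below 0.08 m and z of cutter_a_mid in the frame of basket_stiff_floor below 0.075 m and linear speed of cutter_a above 0.5 m/s) or (horizontal distance between cutter_a_mid and basket_weak_floor below 0.08 m and z of cutter_a_mid in the frame of basket_weak_floor below 0.075 m and linear speed of cutter_a above 0.5 m/s) or (horizontal distance between cutter_b_mid and basket_stiff_floor below 0.08 m and z of cutter_b_mid in the frame of basket_stiff_floor below 0.075 m and linear speed of cutter_b above 0.5 m/s) or (horizontal distance between cutter_b_mid and basket_weak_floor below 0.08 m and z of cutter_b_mid in the frame of basket_weak_floor below 0.075 m and linear speed of cutter_b above 0.5 m/s) or (horizontal distance between cutter_c_mid and basket_stiff_floor below 0.08 m and z of cutter_c_mid in the frame of basket_stiff_floor below 0.075 m and linear speed of cutter_c above 0.5 m/s) or (horizontal distance between cutter_c_mid and basket_weak_floor below 0.08 m and z of cutter_c_mid in the frame of basket_weak_floor below 0.075 m and linear speed of cutter_c above 0.5 m/s)).
It also fails if it takes over 72 s, if anything falls off the work surface, if the arm or the gripper's body presses on something with over 40 N, if the wrist force passes 120 N, or if a joint passes its speed limit or range.

### The arm

A 6-joint arm with a two-finger parallel gripper is mounted at the origin on the work surface. World frame = base frame: x ahead of the robot, y to its left, z up, the work surface at z = 0. Lengths are in m, angles in degrees, forces in N, time in s.
With the tool pointing down it reaches from about 0.375 to 0.9 m from the base axis. Payload 3.1 kg.
Tool frame: the origin (TCP) lies on the centre line of the jaws, within the pads' length; the fingertips stand 25 mm ahead of it and the grasp point (between the pads) lies 6 mm ahead of it; z points along the fingers, y is the line along which they close (so a half turn about z gives the same grasp; the last joint's range is limited). The gripper opens to 87 mm and grips with 3 to 60 N. Pads are 19 mm wide; open, the fingers measure 117 mm over their backs; the gripper's body (75 mm by 190 mm) begins 51 mm behind the grasp point.
Start: joints at [-80.701, 30.224, 82.088, -0, 67.689, -10.227], TCP at [0.209, -0.589, 0.248] pointing down, gripper open.
Joint ranges: [-176.69, 176.69], [-43.24, 126.21], [12.49, 139.97], [-82, 262], [0, 151.66], [-163.58, 163.58]. Speed limits (degrees/s): [159.86, 159.86, 180, 180, 180, 180].

### API

Orientations are given as a 3x3 rotation matrix whose columns are the frame's x, y, z axes.
In Python, from rig import * gives the robot as it stands.
- The arm moves only by the tool step_arm, never from a script. Its argument "steps" is a list of rows, each a list of 7 numbers: the shift along the tool's x, y, z normalised to -1 to 1, where 1 is 0.3 m, then the turn, a rotation vector about the tool's x, y, z normalised to -1 to 1, where 1 is 45 degrees, then the gripper's target within -1 to 1 (shut at 1, half-way at 0, fully open at -1). A call has 1 to 8 rows; each row is the pose to reach, as a shift and turn from the pose commanded when the call began, along the tool's axes at that moment; what a row does not reach only later rows make up. A row lasts 1/12 s, in which the tool goes at most 41.7 mm and 7.16 degrees, less where a joint would pass 70% of its speed; a pose out of reach is approached as far as the arm can. A call with a number of a shift or a turn outside -1 to 1 is refused whole. A call with a gripper value outside its range is refused whole. The fingers move at their own pace and stop on an object; the grip force is fixed at half the most. Time passes only in rows, so rows that repeat a pose let the fingers close. It gives the time, the measured TCP pose, the force, the opening and the grip force at its end, in the units of the state.
- read_state(): the state, without advancing time (a new reading comes with each control period).
- capture(name): name is "scene" or "top" or "wrist"; returns a dict with "image" (400x640x3 uint8, red, green, blue), "vertical_fov" (degrees; the focal length in pixels is half the picture's height over the tangent of half this angle, whatever the lens; pixels are square), "cx", "cy" (the principal point, pixels), "world_from_camera" (4x4, takes a point from camera to world coordinates); the wrist camera has in their place "T_tool_cam" (4x4, takes a point from camera to tool coordinates, whose origin is the TCP and whose axes are the flange's). Camera axes: x right, y down, z forward; pixel columns grow to the right and rows downward; lengths in m; the calibration is good to about 2 mm. A picture is of the moment at which its call begins: read the wrist's pose just before it. There is no depth.
- hand_in(): hands the job in; it is judged then, once.
The state is a dict: "time_s": time; "joint_positions": joint angles; "qvel": joint speeds; "tau": joint torques, N m; "position": TCP position; "tcp_rot": TCP orientation; "force": force on the tool from outside, world axes, zero at the start; "moment": the same for the moment, N m; "opening": opening from 0.0 (shut) to 1.0 (fully open); "grasp_force": force on a finger pad.
Only numpy, scipy, OpenCV 4.12 (cv2) and the standard library are available. Lean on these libraries where they do the work, as an engineer would, in place of code of your own. Each camera call takes 0.05 s, during which the arm holds its last target. There are 200 camera calls.

## Working session

There is one attempt and no reset: what is moved stays moved. The work goes in short steps, Python scripts to look and compute and a tool call to move; the robot and the scene stay as the last step left them, time stands still between calls to the robot, and variables do not carry over. Pictures are saved under pics/ and viewed, at most 10 in all, crops included, and the job is handed in when it is done.

Besides the shell and the picture viewer there is one more tool, called after "Call:" as a command line: name --pt "numbers of a row" for each row, then --argument value for the rest. step_arm: Moves the arm, as the interface text tells. Scaled input: -1 to 1 covers 0.3 m each way for a shift and 45 degrees each way for a turn. Its arguments: {"type":"object","properties":{"steps":{"type":"array"}},"required":["steps"]}

```bash
mkdir -p pics; ls
python3 - <<'E'
from rig import *
import cv2,json,numpy as np
s=read_state(); print({k:np.round(v,3).tolist() for k,v in s.items()})
for n in ("scene","top"):
    c=capture(n); cv2.imwrite(f"pics/{n}0.png",c["image"][:,:,::-1])
    np.savez(f"{n}0.npz",**c); print(n,c["vertical_fov"],c["cx"],c["cy"],np.round(c["world_from_camera"],3).tolist())
a=cv2.imread("pics/scene0.png");b=cv2.imread("pics/top0.png")
cv2.imwrite("pics/both0.png",np.vstack([a,b])[:, :])
E
```

```text
pics
{'time_s': 0.0, 'joint_positions': [-80.701, 30.28, 82.155, -0.001, 67.687, -10.227], 'qvel': [-0.045, -0.01, 0.074, 0.009, -0.001, 0.013], 'tau': [0.001, -44.003, -17.66, 0.063, 0.058, -0.0], 'position': [0.209, -0.588, 0.247], 'tcp_rot': [[0.942, 0.334, -0.0], [0.334, -0.942, 0.002], [0.0, -0.002, -1.0]], 'force': [0.664, -0.023, -0.267], 'moment': [-0.034, 0.025, 0.002], 'grasp_force': 0.0, 'opening': 1.003}
scene 44.70502624850335 319.1781859770917 202.57488576925533 [[0.795, 0.52, -0.311, 0.895], [0.606, -0.674, 0.422, -0.411], [0.01, -0.524, -0.852, 0.93], [0.0, 0.0, 0.0, 1.0]]
top 47.773324509001114 317.7196540814115 190.36490382091168 [[0.012, -0.999, 0.05, 0.535], [-1.0, -0.012, 0.013, -0.012], [-0.013, -0.051, -0.999, 1.209], [0.0, 0.0, 0.0, 1.0]]
```

View pics/top0.png

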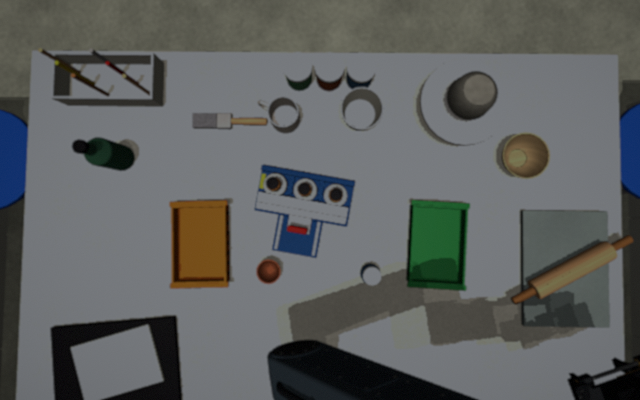

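View pics/scene0.png

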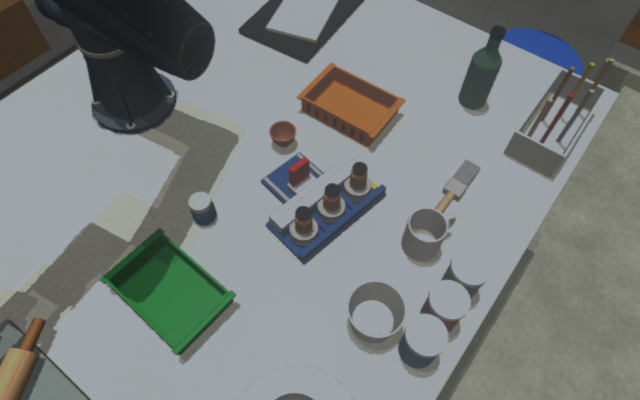

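The top view (up = +x, left = +y) shows the rack with knobs at about (275,183), (305,189) and (336,194), and the yellow mark at the left end. The red handle is at (298,229), the orange basket at (201,244) on the left and the green one at (437,244) on the right. The bowl is at (268,270), the jar at (371,273). The scene view shows the same layout.

```bash
cat > h.py <<'E'
import numpy as np,cv2
def ray(c,uv,z,T=None):
    T=c["world_from_camera"] if T is None else T
    f=200/np.tan(np.radians(float(c["vertical_fov"]))/2)
    d=T[:3,:3]@np.array([(uv[0]-float(c["cx"]))/f,(uv[1]-float(c["cy"]))/f,1.])
    o=T[:3,3]; return o+d*(z-o[2])/d[2]
def blobs(m,amin):
    n,l,s,ce=cv2.connectedComponentsWithStats(m.astype(np.uint8))
    return [(ce[i],s[i],l==i) for i in range(1,n) if s[i][4]>=amin]
E
python3 - <<'E'
from h import *
for n in("top","scene"):
    c=np.load(n+"0.npz"); im=c["image"]; h=cv2.cvtColor(im,cv2.COLOR_RGB2HSV); H,S,V=[h[...,i].astype(int) for i in range(3)]
    m=(V<60); roi=np.zeros_like(m)
    if n=="top": roi[168:212,258:352]=1
    else: roi[150:250,280:385]=1
    for ce,s,_ in blobs(m&roi,8): print(n,"dark",ce.round(1),s.tolist(),ray(c,ce,.102).round(4))
    roi[:]=0
    if n=="top": roi[215:262,280:315]=1
    else: roi[150:195,280:315]=1
    for ce,s,_ in blobs(((H<8)|(H>172))&(S>150)&(V>60)&roi,10): print(n,"red",ce.round(1),s.tolist(),ray(c,ce,.086).round(4))
    for nm,lo,hi in(("orange",8,20),("green",45,80)):
        for ce,s,mm in blobs((H>=lo)&(H<=hi)&(S>150)&(V>40),800):
            r=cv2.minAreaRect(np.argwhere(mm)[:,::-1].astype(np.float32)); b=cv2.boxPoints(r)
            P=np.array([ray(c,p,.05) for p in b]); print(n,nm,ce.round(0),P.mean(0).round(4),P[:,:2].round(3).tolist())
c=np.load("top0.npz");im=c["image"][155:290,150:490,::-1]
cv2.imwrite("pics/crop1.png",cv2.convertScaleAbs(cv2.resize(im,None,fx=2.3,fy=2.3,interpolation=cv2.INTER_CUBIC),alpha=1.5))
E
```

```text
top dark [273.  182.5] [267, 177, 14, 12, 131] [0.6086 0.1129 0.102 ]
top dark [304.2 188.4] [298, 183, 14, 13, 129] [0.5949 0.0359 0.102 ]
top dark [335.6 193.9] [330, 188, 12, 13, 123] [ 0.5823 -0.0412  0.102 ]
top red [296.9 229.3] [287, 226, 20, 8, 108] [0.494  0.0535 0.086 ]
top orange [200. 243.] [0.4536 0.3062 0.05  ] [[0.562, 0.384], [0.566, 0.237], [0.345, 0.229], [0.341, 0.375]]
top green [436. 243.] [ 0.459  -0.3046  0.05  ] [[0.353, -0.228], [0.57, -0.239], [0.565, -0.381], [0.348, -0.37]]
scene dark [357.8 172.1] [354, 167, 11, 8, 22] [0.6111 0.1075 0.102 ]
scene dark [332.2 190.7] [326, 185, 13, 12, 104] [0.5963 0.0379 0.102 ]
scene dark [303.4 213.7] [297, 208, 14, 13, 92] [ 0.5835 -0.0402  0.102 ]
scene red [300.2 162.5] [293, 159, 14, 9, 23] [0.4931 0.0625 0.086 ]
scene orange [349. 106.] [0.4644 0.2911 0.05  ] [[0.397, 0.244], [0.371, 0.335], [0.536, 0.337], [0.554, 0.249]]
```

View pics/crop1.png

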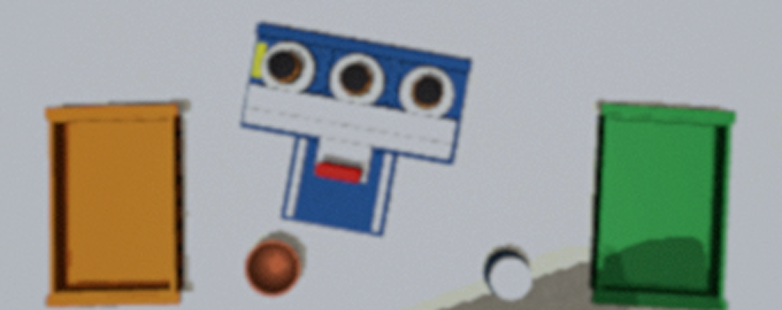

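The crop confirms a yaw of about -9.7°, yellow at the left end, and both baskets empty. Measured handle position matches the expected one (row minus 100 mm). Setting out.

Call:
step_arm --pt "0.78 -0.625 0 0 0 0.649 1" --pt "0.78 -0.625 0 0 0 0.649 1" --pt "0.78 -0.625 0 0 0 0.649 1" --pt "0.78 -0.625 0 0 0 0.649 1" --pt "0.78 -0.625 0 0 0 0.649 1" --pt "0.78 -0.625 0 0 0 0.649 1" --pt "0.78 -0.625 0 0 0 0.649 1" --pt "0.78 -0.625 0 0 0 0.649 1"

```text
time_s: 0.77
position: [0.368, -0.3278, 0.247]
tcp_rot: [[0.986, -0.164, -0.001], [-0.164, -0.986, 0.005], [-0.002, -0.005, -1.0]]
force: [0.6, -0.3, 0.3]
opening: 0.472
grasp_force: 0.0
```

Call:
step_arm --pt "0.27 -0.67 0 0 0 0 1" --pt "0.27 -0.67 0 0 0 0 1" --pt "0.27 -0.67 0 0 0 0 1" --pt "0.27 -0.67 0 0 0 0 1" --pt "0.27 -0.67 0 0 0 0 1" --pt "0.27 -0.67 0 0 0 0 1"

```text
time_s: 1.27
position: [0.4823, -0.145, 0.2474]
tcp_rot: [[0.987, -0.163, 0.001], [-0.163, -0.987, 0.002], [0.0, -0.002, -1.0]]
force: [0.3, -0.6, 0.4]
opening: 0.047
grasp_force: 0.0
```

Run:
```python
from rig import *
import cv2,numpy as np
s=read_state(); print(s["time_s"],s["position"],np.round(s["tcp_rot"],3).tolist(),s["joint_positions"],s["force"])
c=capture("wrist"); cv2.imwrite("pics/w1.png",c["image"][:,:,::-1]); print(np.round(c["T_tool_cam"],4).tolist(),c["vertical_fov"])
```

```text
1.2667 [ 0.48230909 -0.14496994  0.24740415] [[0.987, -0.163, 0.001], [-0.163, -0.987, 0.002], [0.0, -0.002, -1.0]] [-29.53816469  20.92127954  99.26287629   0.15408006  59.83569667
  69.78282278] [ 0.27319758 -0.5828292   0.4460224 ]
[[-0.0003, -0.9527, -0.3039, 0.0837], [1.0, -0.0002, -0.0002, 0.0016], [0.0001, -0.3039, 0.9527, -0.136], [0.0, 0.0, 0.0, 1.0]] 62.09798836900083
```

Call:
step_arm --pt "0.272 -0.657 0 0 0 0 1" --pt "0.272 -0.657 0 0 0 0 1" --pt "0.272 -0.657 0 0 0 0 1" --pt "0.272 -0.657 0 0 0 0 1" --pt "0.272 -0.657 0 0 0 0 1" --pt "0.272 -0.657 0 0 0 0 1" --pt "0.272 -0.657 0 0 0 0 1" --pt "0.272 -0.657 0 0 0 0 1"

```text
time_s: 1.98
position: [0.5934, 0.0297, 0.2469]
tcp_rot: [[0.986, -0.168, -0.002], [-0.168, -0.986, -0.001], [-0.002, 0.001, -1.0]]
force: [-0.4, -0.6, -0.5]
opening: 0.003
grasp_force: 0.0
```

```bash
cat >> h.py <<'E'
def wrist(name):
    from rig import read_state,capture
    s=read_state(); c=capture("wrist"); W=np.eye(4); W[:3,:3]=s["tcp_rot"]; W[:3,3]=s["position"]
    c["world_from_camera"]=W@c["T_tool_cam"]; np.savez(name+".npz",**c); cv2.imwrite(f"pics/{name}.png",c["image"][:,:,::-1]); return s,c
def togo(s,p):
    d=np.array(s["tcp_rot"]).T@(np.array(p)-s["position"]); return (d/.3).round(4)
E
python3 - <<'E'
from h import *
s,c=wrist("w2"); print(s["time_s"],s["position"],s["force"])
E
```

```text
1.9833 [0.59342751 0.02965342 0.24692292] [-0.38881039 -0.63368238 -0.53107243]
```

View pics/w2.png

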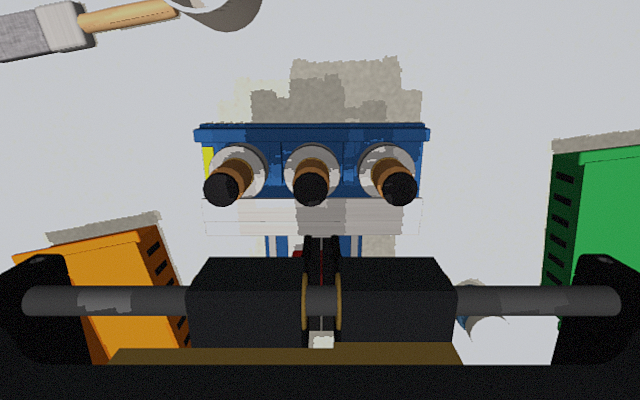

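The wrist view shows the black knobs at about (221,187), (310,189) and (399,188). The yellow mark is left at (208,170), and the closed fingers are at (322,260), so the tool is aligned with the row.

Run:
```python
from h import *
c=np.load("w2.npz"); V=c["image"].max(2); m=V<70; roi=np.zeros_like(m); roi[165:212,195:425]=1
for ce,s,mm in blobs(m&roi,150):
    (x,y),r=cv2.minEnclosingCircle(np.argwhere(mm)[:,::-1].astype(np.float32))
    f=200/np.tan(np.radians(float(c["vertical_fov"]))/2)
    print(ce.round(1),s.tolist(),(round(x,1),round(y,1),round(r,1)),ray(c,ce,.100).round(4),ray(c,(x,y),.102).round(4))
from rig import read_state
s=read_state();print(s["time_s"],s["position"])
```

```text
[242.9 173.1] [227, 165, 25, 27, 239] (237.0, 177.4, 15.3) [0.6194 0.0926 0.1   ] [0.6169 0.098  0.102 ]
[220.8 189.1] [203, 172, 36, 35, 957] (220.8, 189.5, 17.9) [0.6085 0.1153 0.1   ] [0.6086 0.1148 0.102 ]
[310.1 188.8] [293, 172, 35, 35, 951] (309.9, 189.2, 17.9) [0.5954 0.0373 0.1   ] [0.5957 0.0373 0.102 ]
[399.2 188.5] [382, 172, 36, 34, 949] (399.3, 188.8, 17.7) [ 0.5824 -0.0407  0.1   ] [ 0.5828 -0.0404  0.102 ]
2.0333 [0.59312948 0.02915931 0.24702307]
```

Call:
step_arm --pt "0.003 -0.292 0.15 0 0 0 1" --pt "0.003 -0.292 0.15 0 0 0 1" --pt "0.003 -0.292 0.36 0 0 0 1" --pt "0.003 -0.292 0.36 0 0 0 1" --pt "0.003 -0.292 0.36 0 0 0 1" --pt "0.003 -0.292 0.36 0 0 0 1" --pt "0.003 -0.292 0.36 0 0 0 1"

```text
time_s: 2.62
position: [0.6106, 0.1153, 0.1411]
tcp_rot: [[0.985, -0.17, 0.002], [-0.17, -0.985, -0.0], [0.002, 0.0, -1.0]]
force: [0.8, 0.3, -0.3]
opening: 0.003
grasp_force: 0.0
```

Run:
```python
from h import *
from rig import read_state
s=read_state();print(s["time_s"],s["position"],s["force"],s["qvel"].round(2),togo(s,[.6088,.1155,.127]),togo(s,[.6088,.1155,.119]))
```

```text
2.6167 [0.61061297 0.11531755 0.14107884] [ 0.83382406  0.3359167  -0.26626685] [ 0.14 -1.5  -1.29  0.1  -0.21  0.12] [-0.0062  0.0004  0.0469] [-0.0062  0.0004  0.0736]
```

Call:
step_arm --pt "-0.006 0 0.03 0 0 0 1" --pt "-0.006 0 0.047 0 0 0 1" --pt "-0.006 0 0.057 0 0 0 1" --pt "-0.006 0 0.066 0 0 0 1" --pt "-0.006 0 0.074 0 0 0 1" --pt "-0.006 0 0.074 0 0 0 1" --pt "-0.006 0 0.074 0 0 0 1" --pt "-0.006 0 0.074 0 0 0 1"

```text
time_s: 3.28
position: [0.609, 0.1165, 0.1204]
tcp_rot: [[0.986, -0.168, 0.004], [-0.168, -0.986, -0.001], [0.004, 0.001, -1.0]]
force: [-2.7, -1.8, 12.2]
opening: 0.002
grasp_force: 5.8
```

Call:
step_arm --pt "0 0 0.006 0 0 0 1" --pt "0 0 0.006 0 0 0 1" --pt "0 0 -0.08 0 0 0 1" --pt "0 0.13 -0.08 0 0 0 1" --pt "0 0.265 -0.08 0 0 0 1" --pt "0 0.265 -0.08 0 0 0 1" --pt "0 0.265 -0.07 0 0 0 1" --pt "0 0.265 -0.06 0 0 0 1"

```text
time_s: 3.95
position: [0.5948, 0.0388, 0.1357]
tcp_rot: [[0.986, -0.17, 0.001], [-0.17, -0.986, 0.0], [0.001, -0.001, -1.0]]
force: [0.4, -0.3, -0.5]
opening: 0.004
grasp_force: 0.0
```

Run:
```python
from h import *
from rig import read_state
s=read_state();print(s["time_s"],s["position"],s["force"],togo(s,[.5955,.037,.127]),togo(s,[.5955,.037,.119]))
```

```text
3.95 [0.59476765 0.03884227 0.13572539] [ 0.44859566 -0.3175061  -0.46667557] [0.0034 0.0057 0.0291] [0.0034 0.0057 0.0558]
```

Call:
step_arm --pt "0.003 0.004 0.028 0 0 0 1" --pt "0.003 0.004 0.038 0 0 0 1" --pt "0.003 0.004 0.048 0 0 0 1" --pt "0.003 0.004 0.058 0 0 0 1" --pt "0.003 0.004 0.06 0 0 0 1" --pt "0.003 0.004 0.06 0 0 0 1" --pt "0.003 0.004 0.06 0 0 0 1"

```text
time_s: 4.53
position: [0.5959, 0.0387, 0.1186]
tcp_rot: [[0.986, -0.166, 0.002], [-0.166, -0.986, -0.001], [0.002, 0.001, -1.0]]
force: [-2.0, -2.0, 11.9]
opening: 0.006
grasp_force: 6.1
```

Call:
step_arm --pt "0 0 -0.05 0 0 0 1" --pt "0 0 -0.08 0 0 0 1" --pt "0 0.13 -0.08 0 0 0 1" --pt "0 0.265 -0.08 0 0 0 1" --pt "0 0.265 -0.08 0 0 0 1" --pt "0 0.265 -0.07 0 0 0 1" --pt "0 0.265 -0.06 0 0 0 1"

```text
time_s: 5.12
position: [0.5815, -0.0398, 0.1346]
tcp_rot: [[0.986, -0.168, -0.001], [-0.168, -0.986, 0.001], [-0.001, -0.001, -1.0]]
force: [0.1, 0.4, 0.4]
opening: 0.005
grasp_force: 0.0
```

Run:
```python
from h import *
from rig import read_state
s=read_state();print(s["time_s"],s["position"],s["force"],togo(s,[.5825,-.041,.127]),togo(s,[.5825,-.041,.119]))
```

```text
5.1167 [ 0.58149161 -0.03984975  0.13463439] [0.14032277 0.36554426 0.40934373] [0.004  0.0032 0.0254] [0.004  0.0032 0.0521]
```

Call:
step_arm --pt "0.004 0.003 0.024 0 0 0 1" --pt "0.004 0.003 0.034 0 0 0 1" --pt "0.004 0.003 0.044 0 0 0 1" --pt "0.004 0.003 0.054 0 0 0 1" --pt "0.004 0.003 0.055 0 0 0 1" --pt "0.004 0.003 0.055 0 0 0 1" --pt "0.004 0.003 0.055 0 0 0 1"

```text
time_s: 5.7
position: [0.5829, -0.0412, 0.119]
tcp_rot: [[0.986, -0.168, 0.0], [-0.168, -0.986, 0.0], [-0.0, -0.0, -1.0]]
force: [0.1, 1.5, 3.0]
opening: 0.006
grasp_force: 1.5
```

Call:
step_arm --pt "0 0 -0.1 0 0 0 -0.9" --pt "0 0 -0.18 0 0 0 -0.9" --pt "-0.13 -0.1 -0.18 0 0 0 -0.9" --pt "-0.24 -0.18 -0.18 0 0 0 -0.9" --pt "-0.334 -0.264 -0.18 0 0 0 -0.9" --pt "-0.334 -0.264 -0.18 0 0 0 -0.9" --pt "-0.334 -0.264 -0.18 0 0 0 -0.9" --pt "-0.334 -0.264 -0.18 0 0 0 -0.9"

```text
time_s: 6.37
position: [0.4982, 0.053, 0.1732]
tcp_rot: [[0.986, -0.167, 0.002], [-0.167, -0.986, -0.001], [0.002, 0.001, -1.0]]
force: [0.6, -0.2, -0.2]
opening: 0.523
grasp_force: 0.0
```

Run:
```python
from h import *
s,c=wrist("w3");print(s["time_s"],s["position"],s["force"],s["opening"],togo(s,[.497,.054,.08]))
```

```text
6.3667 [0.49820236 0.052959   0.17315038] [ 0.60467752 -0.15697427 -0.23519024] 0.5234699651059774 [-0.0051 -0.003   0.3105]
```

View pics/w3.png

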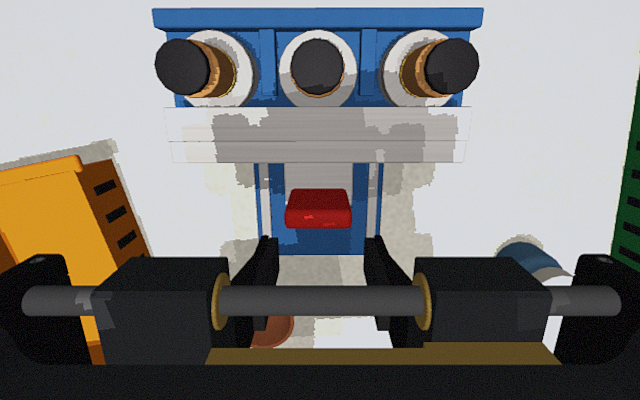

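The jaw handle (red, top face about (318,197)) is straight ahead between the fingers, which are still opening. Right cutter weak (3 N), left and middle stiff (12 N).

Run:
```python
from h import *
c=np.load("w3.npz"); h=cv2.cvtColor(c["image"],cv2.COLOR_RGB2HSV).astype(int); m=((h[...,0]<6)|(h[...,0]>174))&(h[...,1]>180)&(h[...,2]>60); m[:170]=0;m[240:]=0
for ce,s,mm in blobs(m,100): print(ce,s.tolist())
for p in((291,190),(347,190),(286,207),(351,207)): print(ray(c,p,.086).round(4))
```

```text
[317.95650373 208.78624689] [285, 189, 67, 39, 2414]
[0.5189 0.069  0.086 ]
[0.5123 0.0304 0.086 ]
[0.5071 0.075  0.086 ]
[0.4994 0.0294 0.086 ]
```

Call:
step_arm --pt "0 0 0.05 0 0 0 -0.9" --pt "0 0 0.1 0 0 0 -0.9" --pt "0 0 0.13 0 0 0 -0.9" --pt "0 0 0.13 0 0 0 -0.9" --pt "0 0 0.13 0 0 0 -0.9"

```text
time_s: 6.83
position: [0.4979, 0.0525, 0.1333]
tcp_rot: [[0.986, -0.169, -0.001], [-0.169, -0.986, -0.0], [-0.001, 0.0, -1.0]]
force: [-0.7, -0.3, 0.2]
opening: 0.919
grasp_force: 0.0
```

Call:
step_arm --pt "-0.004 -0.003 0.1 0 0 0 -0.9" --pt "-0.004 -0.003 0.175 0 0 0 -0.9" --pt "-0.004 -0.003 0.175 0 0 0 -0.9" --pt "-0.004 -0.003 0.175 0 0 0 1" --pt "-0.004 -0.003 0.175 0 0 0 1" --pt "-0.004 -0.003 0.175 0 0 0 1" --pt "-0.004 -0.003 0.175 0 0 0 1" --pt "-0.004 -0.003 0.175 0 0 0 1"

```text
time_s: 7.5
position: [0.4971, 0.0543, 0.0825]
tcp_rot: [[0.986, -0.168, 0.002], [-0.168, -0.986, -0.0], [0.002, -0.0, -1.0]]
force: [-0.0, 0.4, -0.0]
opening: 0.659
grasp_force: 0.0
```

Call:
step_arm --pt "0 0 0 0 0 0 1" --pt "0 0 0 0 0 0 1"

```text
time_s: 7.67
position: [0.497, 0.0554, 0.0821]
tcp_rot: [[0.985, -0.17, 0.002], [-0.17, -0.985, 0.002], [0.002, -0.002, -1.0]]
force: [-1.0, 5.1, 2.8]
opening: 0.572
grasp_force: 30.0
```

Call:
step_arm --pt "-0.03 0 0 0 0 0 1" --pt "-0.06 0 0 0 0 0 1" --pt "-0.09 0 0 0 0 0 1" --pt "-0.12 0 0 0 0 0 1" --pt "-0.14 0 0 0 0 0 1" --pt "-0.15 0 0 0 0 0 1" --pt "-0.15 0 0 0 0 0 1" --pt "-0.15 0 0 0 0 0 1"

```text
time_s: 8.33
position: [0.4553, 0.0624, 0.0822]
tcp_rot: [[0.985, -0.17, 0.008], [-0.17, -0.985, 0.001], [0.007, -0.002, -1.0]]
force: [4.6, 4.5, -0.6]
opening: 0.576
grasp_force: 30.0
```

Call:
step_arm --pt "-0.012 0 0 0 0 0 1" --pt "-0.012 0 0 0 0 0 1" --pt "-0.012 0 0 0 0 0 1" --pt "-0.012 0 0 0 0 0 -0.38" --pt "-0.012 0 0 0 0 0 -0.38" --pt "-0.012 0 0 0 0 0 -0.38" --pt "-0.012 0 -0.1 0 0 0 -0.38" --pt "-0.012 0 -0.23 0 0 0 -0.38"

```text
time_s: 9.0
position: [0.4453, 0.0626, 0.1485]
tcp_rot: [[0.986, -0.168, -0.01], [-0.168, -0.986, 0.001], [-0.01, 0.001, -1.0]]
force: [0.7, 0.4, -0.2]
opening: 0.688
grasp_force: 0.0
```

Call:
step_arm --pt "0 0 -0.14 0 0 0 -0.3" --pt "0 0 -0.14 0 0 0 -0.3" --pt "0 0 -0.14 0 0 0 -0.3" --pt "0 0 -0.14 0 0 0 -0.3"

```text
time_s: 9.33
position: [0.4474, 0.0626, 0.1922]
tcp_rot: [[0.986, -0.168, -0.001], [-0.168, -0.986, 0.0], [-0.001, 0.0, -1.0]]
force: [0.5, 0.6, -0.1]
opening: 0.651
grasp_force: 0.0
```

Run:
```python
from h import *
s,c=wrist("w4");print(s["time_s"],s["position"],s["force"],s["opening"],togo(s,[.5955,.037,.18]))
h=cv2.cvtColor(c["image"],cv2.COLOR_RGB2HSV).astype(int); print(ray(c,(318,217),.086))
```

```text
9.3333 [0.44741749 0.06258119 0.19217308] [ 0.49477458  0.63261399 -0.0966271 ] 0.6511732853373794 [0.501  0.0011 0.0401]
[0.4375061  0.06496599 0.086     ]
```

View pics/w4.png

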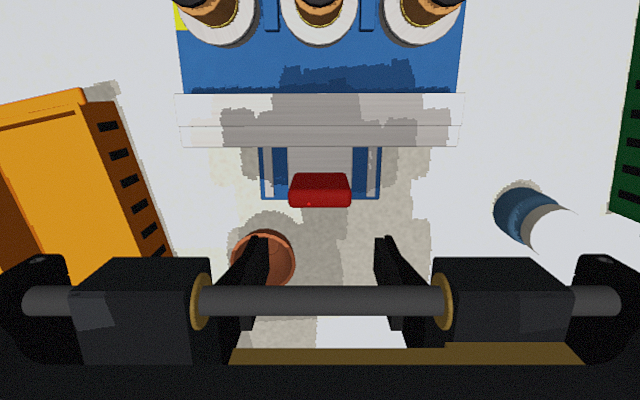

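The jaw is back: there is a blue gap between the jaw lip and the skirts, with the red handle now at (319,190). The bowl and jar are untouched. Going to the left cutter.

Call:
step_arm --pt "0.13 -0.07 0 0 0 0 -0.3" --pt "0.26 -0.14 0 0 0 0 -0.3" --pt "0.39 -0.2 0 0 0 0 -0.3" --pt "0.501 -0.264 0 0 0 0 -0.3" --pt "0.501 -0.264 0 0 0 0 -0.3" --pt "0.501 -0.264 0.08 0 0 0 -0.3" --pt "0.501 -0.264 0.12 0 0 0 -0.3" --pt "0.501 -0.264 0.12 0 0 0 -0.3"

```text
time_s: 10.05
position: [0.6056, 0.1152, 0.1509]
tcp_rot: [[0.986, -0.168, -0.012], [-0.168, -0.986, -0.0], [-0.012, 0.002, -1.0]]
force: [-1.0, 0.5, -0.3]
opening: 0.649
grasp_force: 0.0
```

Run:
```python
from h import *
from rig import read_state
s=read_state();print(s["time_s"],s["position"],s["force"],s["opening"],togo(s,[.609,.1155,.077]))
```

```text
10.05 [0.60562533 0.11516067 0.1508566 ] [-0.97605927  0.53864666 -0.34838353] 0.649094951833525 [ 0.0139 -0.0036  0.246 ]
```

Call:
step_arm --pt "0.005 -0.003 0.02 0 0 0 -0.3" --pt "0.005 -0.003 0.1 0 0 0 -0.3" --pt "0.005 -0.003 0.18 0 0 0 -0.3" --pt "0.005 -0.003 0.24 0 0 0 -0.3" --pt "0.005 -0.003 0.255 0 0 0 -0.3" --pt "0.005 -0.003 0.255 0 0 0 -0.3"

```text
time_s: 10.55
position: [0.6104, 0.1158, 0.0787]
tcp_rot: [[0.986, -0.168, -0.003], [-0.168, -0.986, -0.0], [-0.003, 0.001, -1.0]]
force: [0.4, -0.9, -0.8]
opening: 0.648
grasp_force: 0.0
```

Run:
```python
from h import *
from rig import read_state
s=read_state();print(s["time_s"],s["position"],s["force"],s["qvel"].round(2),togo(s,[.609,.1155,.077]))
```

```text
10.55 [0.61035785 0.11575745 0.07867022] [ 0.3900757  -0.91352646 -0.77200566] [ 0.18 -2.07 -1.67  0.07  0.74  0.12] [-0.0043  0.0016  0.0056]
```

Call:
step_arm --pt "-0.004 0.001 0.002 0 0 0 1" --pt "-0.004 0.001 0.002 0 0 0 1" --pt "-0.004 0.001 0.002 0 0 0 1" --pt "-0.004 0.001 0.002 0 0 0 1" --pt "-0.004 0.001 0.002 0 0 0 1" --pt "-0.004 0.001 0.002 0 0 0 1" --pt "-0.004 0.001 -0.03 0 0 0 1" --pt "-0.004 0.001 -0.07 0 0 0 1"

```text
time_s: 11.22
position: [0.6086, 0.1157, 0.1]
tcp_rot: [[0.986, -0.168, -0.004], [-0.168, -0.986, -0.0], [-0.004, 0.001, -1.0]]
force: [-0.4, -0.6, -3.3]
opening: 0.41
grasp_force: 30.0
```

Call:
step_arm --pt "0 0 -0.08 0 0 0 1" --pt "0 0 -0.18 0 0 0 1" --pt "0 0 -0.28 0 0 0 1" --pt "0 0 -0.36 0 0 0 1" --pt "0 0 -0.4 0 0 0 1" --pt "0 0 -0.4 0 0 0 1"

```text
time_s: 11.72
position: [0.6122, 0.1158, 0.2252]
tcp_rot: [[0.986, -0.168, 0.008], [-0.168, -0.986, -0.0], [0.008, -0.001, -1.0]]
force: [0.1, 0.4, -3.2]
opening: 0.405
grasp_force: 30.0
```

Run:
```python
from h import *
from rig import read_state
s=read_state();print(s["time_s"],s["position"],s["force"],s["grasp_force"],togo(s,[.500,-.305,.21]),togo(s,[.418,-.305,.21]))
```

```text
11.7167 [0.61215089 0.11579833 0.2252418 ] [ 0.10859869  0.35377724 -3.22146923] 30.000020605511963 [-0.1332  1.4456  0.0482] [-0.4027  1.4915  0.0461]
```

Call:
step_arm --pt "-0.01 0.1 0 0 0 0 1" --pt "-0.02 0.2 0 0 0 0 1" --pt "-0.03 0.32 0 0 0 0 1" --pt "-0.04 0.44 0 0 0 0 1" --pt "-0.05 0.56 0 0 0 0 1" --pt "-0.06 0.68 0 0 0 0 1" --pt "-0.066 0.8 0 0 0 0 1"

```text
time_s: 12.3
position: [0.5484, -0.1184, 0.2197]
tcp_rot: [[0.986, -0.168, -0.003], [-0.168, -0.986, 0.001], [-0.003, -0.001, -1.0]]
force: [0.5, -0.4, -3.4]
opening: 0.404
grasp_force: 30.0
```

Call:
step_arm --pt "-0.01 0.12 0 0 0 0 1" --pt "-0.02 0.24 0 0 0 0 1" --pt "-0.04 0.36 0 0 0 0 1" --pt "-0.055 0.48 0 0 0 0 1" --pt "-0.067 0.58 0 0 0 0 1" --pt "-0.067 0.645 0 0 0 0 1" --pt "-0.067 0.645 0 0 0 0 1" --pt "-0.067 0.645 0 0 0 0 1"

```text
time_s: 12.97
position: [0.4969, -0.3053, 0.2197]
tcp_rot: [[0.985, -0.171, -0.002], [-0.171, -0.985, 0.002], [-0.002, -0.002, -1.0]]
force: [1.1, 0.9, -3.7]
opening: 0.404
grasp_force: 30.0
```

Run:
```python
from h import *
s,c=wrist("w5");print(s["time_s"],s["position"],s["force"],s["grasp_force"],togo(s,[.500,-.305,.072]))
```

```text
12.9667 [ 0.49687952 -0.30529695  0.21965123] [ 1.07034041  0.93246702 -3.72408834] 30.000098696909845 [ 0.0112 -0.0019  0.4922]
```

View pics/w5.png

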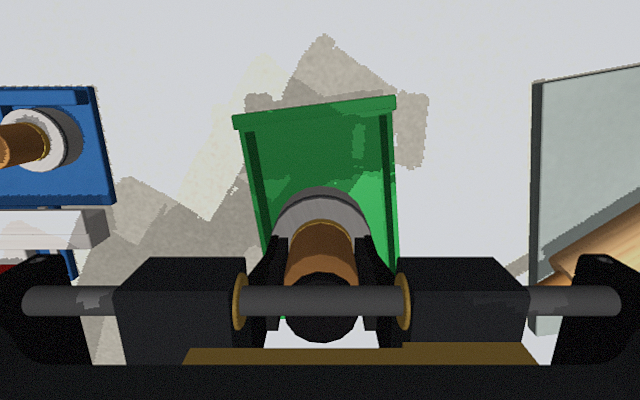

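The wrist view shows the cutter held upright over the green basket. The rim's far corners are at about (234,115) and (395,97).

Run:
```python
from h import *
c=np.load("w5.npz")
for p in((234,116),(395,97),(236,128),(397,109)): print(ray(c,p,.05).round(4))
```

```text
[ 0.5709 -0.2404  0.05  ]
[ 0.5625 -0.3842  0.05  ]
[ 0.5603 -0.2395  0.05  ]
[ 0.552  -0.3849  0.05  ]
```

Call:
step_arm --pt "0.011 0.008 0.08 0 0 0 1" --pt "0.011 0.008 0.18 0 0 0 1" --pt "0.011 0.008 0.28 0 0 0 1" --pt "0.011 0.008 0.36 0 0 0 1" --pt "0.011 0.008 0.42 0 0 0 1" --pt "0.011 0.008 0.455 0 0 0 1" --pt "0.011 0.008 0.475 0 0 0 1" --pt "0.011 0.008 0.485 0 0 0 1"

```text
time_s: 13.68
position: [0.501, -0.3066, 0.0747]
tcp_rot: [[0.986, -0.167, -0.001], [-0.167, -0.986, 0.001], [-0.001, -0.001, -1.0]]
force: [0.2, -0.9, -4.4]
opening: 0.404
grasp_force: 30.0
```

Call:
step_arm --pt "0 0 0.003 0 0 0 1" --pt "0 0 0.006 0 0 0 1" --pt "0 0 0.006 0 0 0 1"

```text
time_s: 13.93
position: [0.5016, -0.3081, 0.0745]
tcp_rot: [[0.986, -0.168, 0.002], [-0.168, -0.986, -0.001], [0.002, 0.001, -1.0]]
force: [-1.0, -0.5, -3.9]
opening: 0.404
grasp_force: 30.0
```

Call:
step_arm --pt "0 0 0.004 0 0 0 1" --pt "0 0 0.008 0 0 0 1" --pt "0 0 0.011 0 0 0 1" --pt "0 0 0.011 0 0 0 1"

```text
time_s: 14.27
position: [0.5015, -0.3083, 0.0735]
tcp_rot: [[0.986, -0.168, 0.002], [-0.168, -0.986, -0.002], [0.002, 0.001, -1.0]]
force: [-2.4, 2.0, 11.9]
opening: 0.406
grasp_force: 30.0
```

Call:
step_arm --pt "0 0 -0.006 0 0 0 1" --pt "0 0 -0.006 0 0 0 -0.3" --pt "0 0 -0.006 0 0 0 -0.3" --pt "0 0 -0.006 0 0 0 -0.3" --pt "0 0 -0.006 0 0 0 -0.3" --pt "0 0 -0.006 0 0 0 -0.3" --pt "0 0 -0.05 0 0 0 -0.3" --pt "0 0 -0.12 0 0 0 -0.3"

```text
time_s: 14.93
position: [0.4996, -0.3065, 0.1043]
tcp_rot: [[0.986, -0.168, -0.004], [-0.168, -0.986, 0.004], [-0.005, -0.003, -1.0]]
force: [0.2, -1.0, -0.3]
opening: 0.641
grasp_force: 0.0
```

Call:
step_arm --pt "0 0 -0.12 0 0 0 -0.3" --pt "0 0 -0.26 0 0 0 -0.3" --pt "0 0 -0.28 0 0 0 -0.3" --pt "0 0 -0.28 0 0 0 -0.3"

```text
time_s: 15.27
position: [0.5028, -0.3092, 0.1937]
tcp_rot: [[0.986, -0.168, 0.006], [-0.168, -0.986, -0.005], [0.007, 0.004, -1.0]]
force: [-0.0, -0.1, -0.1]
opening: 0.654
grasp_force: 0.0
```

Run:
```python
from h import *
s,c=wrist("w6");print(s["time_s"],s["position"],s["force"],s["opening"],togo(s,[.5955,.037,.19]))
```

```text
15.2667 [ 0.50277624 -0.30919426  0.19370783] [-0.005428   -0.06146054 -0.12570432] 0.653868326402345 [ 0.1107 -1.1895  0.008 ]
```

View pics/w6.png

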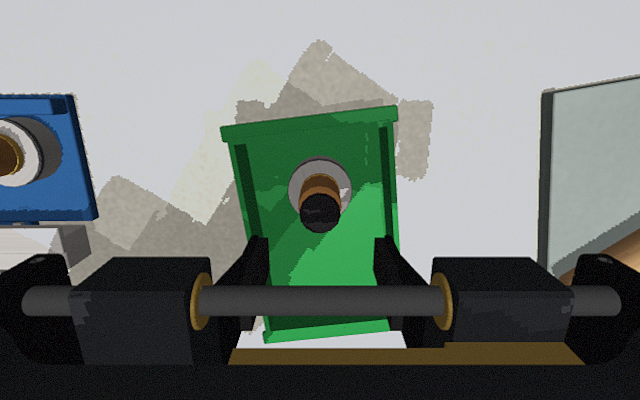

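The left cutter stands upright in the green basket, knob at (321,213). Next is the middle one.

Call:
step_arm --pt "0.01 -0.1 0 0 0 0 -0.3" --pt "0.02 -0.21 0 0 0 0 -0.3" --pt "0.03 -0.33 0 0 0 0 -0.3" --pt "0.04 -0.45 0 0 0 0 -0.3" --pt "0.05 -0.57 0 0 0 0 -0.3" --pt "0.055 -0.69 0 0 0 0 -0.3"

```text
time_s: 15.82
position: [0.5509, -0.1044, 0.1877]
tcp_rot: [[0.986, -0.169, -0.004], [-0.169, -0.986, 0.002], [-0.005, -0.001, -1.0]]
force: [1.0, -0.2, 0.5]
opening: 0.647
grasp_force: 0.0
```

Call:
step_arm --pt "0.02 -0.12 0 0 0 0 -0.3" --pt "0.03 -0.24 0 0 0 0 -0.3" --pt "0.04 -0.36 0 0 0 0 -0.3" --pt "0.056 -0.45 0 0 0 0 -0.3" --pt "0.056 -0.5 0 0 0 0 -0.3" --pt "0.056 -0.5 0.06 0 0 0 -0.3" --pt "0.056 -0.5 0.12 0 0 0 -0.3" --pt "0.056 -0.5 0.12 0 0 0 -0.3"

```text
time_s: 16.48
position: [0.5897, 0.0397, 0.1488]
tcp_rot: [[0.986, -0.167, -0.012], [-0.167, -0.986, 0.001], [-0.012, 0.001, -1.0]]
force: [0.0, -0.6, -0.2]
opening: 0.653
grasp_force: 0.0
```

Run:
```python
from h import *
from rig import read_state
s=read_state();print(s["time_s"],s["position"],s["force"],s["qvel"].round(1),togo(s,[.5955,.037,.076]))
```

```text
16.4833 [0.58972806 0.03972643 0.14875297] [ 0.00216286 -0.58109407 -0.20092489] [-0.8 -2.2 -1.6  0.1  3.2 -0.1] [0.0233 0.0056 0.2423]
```

Call:
step_arm --pt "0.006 0.006 0.02 0 0 0 -0.3" --pt "0.006 0.006 0.1 0 0 0 -0.3" --pt "0.006 0.006 0.18 0 0 0 -0.3" --pt "0.006 0.006 0.24 0 0 0 -0.3" --pt "0.006 0.006 0.255 0 0 0 -0.3" --pt "0.006 0.006 0.255 0 0 0 -0.3"

```text
time_s: 16.98
position: [0.5943, 0.0362, 0.0762]
tcp_rot: [[0.986, -0.169, -0.004], [-0.169, -0.986, 0.0], [-0.004, 0.0, -1.0]]
force: [-0.3, -0.5, 0.9]
opening: 0.648
grasp_force: 0.0
```

Run:
```python
from h import *
from rig import read_state
s=read_state();print(s["time_s"],s["position"],s["force"],togo(s,[.5955,.037,.077]))
```

```text
16.9833 [0.59427223 0.03615973 0.07620753] [-0.2881131  -0.52698637  0.94590861] [ 0.0036 -0.0035 -0.0027]
```

Call:
step_arm --pt "0.003 -0.003 0 0 0 0 1" --pt "0.003 -0.003 0 0 0 0 1" --pt "0.003 -0.003 0 0 0 0 1" --pt "0.003 -0.003 0 0 0 0 1" --pt "0.003 -0.003 0 0 0 0 1" --pt "0.003 -0.003 0 0 0 0 1" --pt "0.003 -0.003 -0.03 0 0 0 1" --pt "0.003 -0.003 -0.07 0 0 0 1"

```text
time_s: 17.65
position: [0.5946, 0.0374, 0.098]
tcp_rot: [[0.986, -0.168, -0.005], [-0.168, -0.986, 0.0], [-0.005, 0.001, -1.0]]
force: [-0.7, -0.4, -3.6]
opening: 0.404
grasp_force: 30.0
```

Call:
step_arm --pt "0 0 -0.08 0 0 0 1" --pt "0 0 -0.18 0 0 0 1" --pt "0 0 -0.28 0 0 0 1" --pt "0 0 -0.36 0 0 0 1" --pt "0 0 -0.4 0 0 0 1" --pt "0 0 -0.4 0 0 0 1"

```text
time_s: 18.15
position: [0.598, 0.037, 0.2229]
tcp_rot: [[0.986, -0.168, 0.007], [-0.168, -0.986, -0.001], [0.007, -0.0, -1.0]]
force: [0.6, 0.2, -2.2]
opening: 0.407
grasp_force: 30.0
```

Run:
```python
from h import *
from rig import read_state
s=read_state();print(s["time_s"],s["position"],s["force"],s["grasp_force"],togo(s,[.415,-.303,.21]))
```

```text
18.15 [0.59802703 0.03703886 0.22289962] [ 0.59308633  0.20453706 -2.21843402] 29.999799910001457 [-0.4114  1.2198  0.0399]
```

Call:
step_arm --pt "-0.03 0.1 0 0 0 0 1" --pt "-0.07 0.2 0 0 0 0 1" --pt "-0.11 0.32 0 0 0 0 1" --pt "-0.15 0.44 0 0 0 0 1" --pt "-0.19 0.56 0 0 0 0 1" --pt "-0.22 0.66 0 0 0 0 1"

```text
time_s: 18.65
position: [0.4953, -0.148, 0.2177]
tcp_rot: [[0.986, -0.168, -0.004], [-0.168, -0.986, 0.001], [-0.004, -0.0, -1.0]]
force: [0.7, -1.2, -3.3]
opening: 0.404
grasp_force: 30.0
```

Call:
step_arm --pt "-0.04 0.12 0 0 0 0 1" --pt "-0.08 0.24 0 0 0 0 1" --pt "-0.12 0.36 0 0 0 0 1" --pt "-0.16 0.48 0 0 0 0 1" --pt "-0.191 0.56 0 0 0 0 1" --pt "-0.191 0.56 0 0 0 0 1" --pt "-0.191 0.56 0 0 0 0 1"

```text
time_s: 19.23
position: [0.4118, -0.3034, 0.2178]
tcp_rot: [[0.985, -0.172, -0.002], [-0.172, -0.985, 0.002], [-0.002, -0.002, -1.0]]
force: [-0.7, 0.7, -3.6]
opening: 0.4
grasp_force: 30.0
```

Run:
```python
from h import *
from rig import read_state
s=read_state();print(s["time_s"],s["position"],s["force"],s["qvel"].round(1),togo(s,[.415,-.303,.072]))
```

```text
19.2333 [ 0.41178829 -0.3033506   0.21783737] [-0.72935425  0.65457009 -3.55256783] [ 2.7 -0.4  0.9  0.8  0.6  0.2] [ 0.0113 -0.0021  0.4861]
```

Call:
step_arm --pt "0.009 0 0.08 0 0 0 1" --pt "0.009 0 0.18 0 0 0 1" --pt "0.009 0 0.28 0 0 0 1" --pt "0.009 0 0.36 0 0 0 1" --pt "0.009 0 0.42 0 0 0 1" --pt "0.009 0 0.455 0 0 0 1" --pt "0.009 0 0.472 0 0 0 1" --pt "0.009 0 0.478 0 0 0 1"

```text
time_s: 19.9
position: [0.416, -0.3022, 0.0747]
tcp_rot: [[0.986, -0.167, -0.001], [-0.167, -0.986, 0.001], [-0.001, -0.001, -1.0]]
force: [0.2, 0.5, -3.4]
opening: 0.405
grasp_force: 30.0
```

Call:
step_arm --pt "0 0 0.003 0 0 0 1" --pt "0 0 0.006 0 0 0 1" --pt "0 0 0.006 0 0 0 1"

```text
time_s: 20.15
position: [0.4164, -0.3036, 0.0745]
tcp_rot: [[0.986, -0.168, 0.001], [-0.168, -0.986, -0.002], [0.002, 0.001, -1.0]]
force: [0.0, 0.5, -2.9]
opening: 0.403
grasp_force: 30.0
```

Call:
step_arm --pt "0 0 0.003 0 0 0 1" --pt "0 0 0.006 0 0 0 1" --pt "0 0 0.008 0 0 0 1" --pt "0 0 0.008 0 0 0 1"

```text
time_s: 20.48
position: [0.416, -0.3035, 0.0719]
tcp_rot: [[0.986, -0.168, 0.001], [-0.168, -0.986, -0.001], [0.001, 0.001, -1.0]]
force: [-1.1, 0.9, 4.4]
opening: 0.402
grasp_force: 30.0
```

Call:
step_arm --pt "0 0 -0.002 0 0 0 1" --pt "0 0 -0.002 0 0 0 -0.3" --pt "0 0 -0.002 0 0 0 -0.3" --pt "0 0 -0.002 0 0 0 -0.3" --pt "0 0 -0.002 0 0 0 -0.3" --pt "0 0 -0.002 0 0 0 -0.3" --pt "0 0 -0.05 0 0 0 -0.3" --pt "0 0 -0.12 0 0 0 -0.3"

```text
time_s: 21.15
position: [0.4149, -0.3022, 0.106]
tcp_rot: [[0.986, -0.168, -0.003], [-0.168, -0.986, 0.004], [-0.004, -0.003, -1.0]]
force: [0.1, -0.9, -0.1]
opening: 0.645
grasp_force: 0.0
```

Call:
step_arm --pt "0 0 -0.12 0 0 0 -0.3" --pt "0 0 -0.26 0 0 0 -0.3" --pt "0.02 -0.05 -0.28 0 0 0 -0.3" --pt "0.07 -0.16 -0.28 0 0 0 -0.3" --pt "0.12 -0.28 -0.28 0 0 0 -0.3" --pt "0.17 -0.4 -0.28 0 0 0 -0.3" --pt "0.22 -0.52 -0.28 0 0 0 -0.3"

```text
time_s: 21.73
position: [0.5077, -0.1592, 0.1914]
tcp_rot: [[0.986, -0.169, 0.0], [-0.169, -0.986, -0.0], [0.0, 0.0, -1.0]]
force: [0.5, -0.0, -0.2]
opening: 0.653
grasp_force: 0.0
```

Call:
step_arm --pt "0.05 -0.12 0 0 0 0 -0.3" --pt "0.1 -0.24 0 0 0 0 -0.3" --pt "0.14 -0.35 0 0 0 0 -0.3" --pt "0.18 -0.435 0 0 0 0 -0.3" --pt "0.18 -0.435 0.06 0 0 0 -0.3" --pt "0.18 -0.435 0.12 0 0 0 -0.3" --pt "0.18 -0.435 0.12 0 0 0 -0.3" --pt "0.18 -0.435 0.12 0 0 0 -0.3"

```text
time_s: 22.4
position: [0.5814, -0.0406, 0.1542]
tcp_rot: [[0.986, -0.168, -0.003], [-0.168, -0.986, 0.001], [-0.003, -0.0, -1.0]]
force: [0.2, 0.1, -0.2]
opening: 0.652
grasp_force: 0.0
```

Run:
```python
from h import *
from rig import read_state
s=read_state();print(s["time_s"],s["position"],s["force"],s["qvel"].round(1),s["opening"],togo(s,[.5825,-.041,.077]))
```

```text
22.4 [ 0.58140566 -0.04055142  0.15423738] [ 0.21824006  0.0747369  -0.15597136] [-0.7 -1.6 -1.5  0.  -0.1 -0. ] 0.6519102497587914 [0.0046 0.0009 0.2574]
```

Call:
step_arm --pt "0.003 0 0.06 0 0 0 -0.3" --pt "0.003 0 0.14 0 0 0 -0.3" --pt "0.003 0 0.21 0 0 0 -0.3" --pt "0.003 0 0.25 0 0 0 -0.3" --pt "0.003 0 0.257 0 0 0 -0.3" --pt "0.003 0 0.257 0 0 0 -0.3"

```text
time_s: 22.9
position: [0.5832, -0.0415, 0.0781]
tcp_rot: [[0.986, -0.169, -0.0], [-0.169, -0.986, 0.0], [-0.0, -0.0, -1.0]]
force: [0.2, -0.8, 0.6]
opening: 0.649
grasp_force: 0.0
```

Call:
step_arm --pt "0 0 0 0 0 0 1" --pt "0 0 0 0 0 0 1" --pt "0 0 0 0 0 0 1" --pt "0 0 0 0 0 0 1" --pt "0 0 0 0 0 0 1" --pt "0 0 0 0 0 0 1"

```text
time_s: 23.4
position: [0.5838, -0.041, 0.079]
tcp_rot: [[0.986, -0.168, 0.002], [-0.168, -0.986, -0.0], [0.002, -0.0, -1.0]]
force: [-0.2, 1.9, 4.8]
opening: 0.403
grasp_force: 30.0
```

Call:
step_arm --pt "0 0 -0.03 0 0 0 1" --pt "0 0 -0.1 0 0 0 1" --pt "0 0 -0.2 0 0 0 1" --pt "0 0 -0.3 0 0 0 1" --pt "0 0 -0.4 0 0 0 1" --pt "0 0 -0.47 0 0 0 1" --pt "0 0 -0.47 0 0 0 1"

```text
time_s: 23.98
position: [0.5857, -0.0417, 0.2237]
tcp_rot: [[0.986, -0.168, 0.009], [-0.168, -0.986, -0.003], [0.009, 0.001, -1.0]]
force: [1.1, -0.3, -2.5]
opening: 0.407
grasp_force: 30.0
```

Run:
```python
from h import *
from rig import read_state
s=read_state();print(s["time_s"],s["position"],s["force"],s["grasp_force"],togo(s,[.455,.305,.217]))
```

```text
23.9833 [ 0.58568853 -0.04173724  0.22373405] [ 1.07429613 -0.2901463  -2.47154227] 29.999922229908407 [-0.6236 -1.0663  0.0155]
```

Call:
step_arm --pt "-0.05 -0.08 0 0 0 0 1" --pt "-0.1 -0.17 0 0 0 0 1" --pt "-0.16 -0.28 0 0 0 0 1" --pt "-0.22 -0.38 0 0 0 0 1" --pt "-0.28 -0.48 0 0 0 0 1" --pt "-0.34 -0.58 0 0 0 0 1"

```text
time_s: 24.48
position: [0.5096, 0.1486, 0.2171]
tcp_rot: [[0.986, -0.169, -0.004], [-0.169, -0.986, -0.0], [-0.004, 0.001, -1.0]]
force: [-0.7, 0.2, -3.8]
opening: 0.403
grasp_force: 30.0
```

Call:
step_arm --pt "-0.06 -0.1 0 0 0 0 1" --pt "-0.12 -0.2 0 0 0 0 1" --pt "-0.18 -0.31 0 0 0 0 1" --pt "-0.24 -0.42 0 0 0 0 1" --pt "-0.28 -0.486 0 0 0 0 1" --pt "-0.28 -0.486 0 0 0 0 1" --pt "-0.28 -0.486 0 0 0 0 1" --pt "-0.28 -0.486 0 0 0 0 1"

```text
time_s: 25.15
position: [0.4528, 0.3047, 0.2177]
tcp_rot: [[0.986, -0.168, -0.003], [-0.168, -0.986, -0.002], [-0.002, 0.002, -1.0]]
force: [0.7, 0.0, -3.1]
opening: 0.407
grasp_force: 30.0
```

Run:
```python
from h import *
s,c=wrist("w7");print(s["time_s"],s["position"],s["force"],s["qvel"].round(1),togo(s,[.455,.305,.076]))
```

```text
25.15 [0.4528211  0.30470183 0.21765537] [ 0.71606375  0.01367305 -3.10602868] [-1.5 -0.4 -0.4  0.1  0.   0.1] [ 0.008  -0.0032  0.4722]
```

View pics/w7.png

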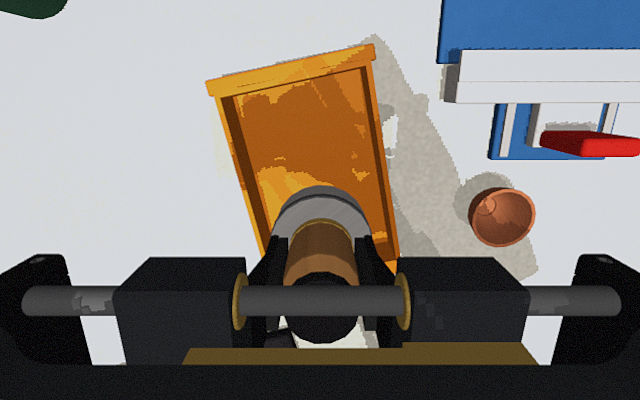

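The weak cutter is held upright over the middle of the orange basket, whose far rim corners are at (207,85) and (374,48). Lowering.

Call:
step_arm --pt "0.006 -0.002 0.08 0 0 0 1" --pt "0.006 -0.002 0.18 0 0 0 1" --pt "0.006 -0.002 0.28 0 0 0 1" --pt "0.006 -0.002 0.36 0 0 0 1" --pt "0.006 -0.002 0.42 0 0 0 1" --pt "0.006 -0.002 0.45 0 0 0 1" --pt "0.006 -0.002 0.463 0 0 0 1" --pt "0.006 -0.002 0.469 0 0 0 1"

```text
time_s: 25.87
position: [0.4561, 0.305, 0.078]
tcp_rot: [[0.986, -0.17, -0.0], [-0.17, -0.986, -0.0], [-0.0, 0.0, -1.0]]
force: [0.1, 0.3, -2.4]
opening: 0.403
grasp_force: 30.0
```

Call:
step_arm --pt "0 0 0.003 0 0 0 1" --pt "0 0 0.006 0 0 0 1" --pt "0 0 0.006 0 0 0 1"

```text
time_s: 26.12
position: [0.4562, 0.3059, 0.0775]
tcp_rot: [[0.986, -0.168, 0.002], [-0.168, -0.986, 0.001], [0.002, -0.001, -1.0]]
force: [-0.4, -0.0, -3.8]
opening: 0.401
grasp_force: 30.0
```

Call:
step_arm --pt "0 0 0.004 0 0 0 1" --pt "0 0 0.008 0 0 0 1" --pt "0 0 0.01 0 0 0 1" --pt "0 0 0.01 0 0 0 1"

```text
time_s: 26.45
position: [0.4555, 0.3058, 0.0736]
tcp_rot: [[0.986, -0.168, 0.0], [-0.168, -0.986, 0.0], [0.0, -0.0, -1.0]]
force: [1.2, 0.2, -3.5]
opening: 0.409
grasp_force: 30.0
```

Call:
step_arm --pt "0 0 0.003 0 0 0 1" --pt "0 0 0.005 0 0 0 1" --pt "0 0 0.006 0 0 0 1" --pt "0 0 0.006 0 0 0 1"

```text
time_s: 26.78
position: [0.4554, 0.3057, 0.072]
tcp_rot: [[0.986, -0.168, -0.0], [-0.168, -0.986, 0.0], [-0.0, -0.0, -1.0]]
force: [-1.5, 0.3, 0.2]
opening: 0.403
grasp_force: 30.0
```

Contact (weight taken). Release and rise.

Call:
step_arm --pt "0 0 0 0 0 0 -0.3" --pt "0 0 0 0 0 0 -0.3" --pt "0 0 0 0 0 0 -0.3" --pt "0 0 0 0 0 0 -0.3" --pt "0 0 0 0 0 0 -0.3" --pt "0 0 -0.05 0 0 0 -0.3" --pt "0 0 -0.12 0 0 0 -0.3"

```text
time_s: 27.37
position: [0.4542, 0.305, 0.1065]
tcp_rot: [[0.986, -0.168, -0.004], [-0.168, -0.986, -0.002], [-0.004, 0.003, -1.0]]
force: [0.2, -0.1, 0.1]
opening: 0.646
grasp_force: 0.0
```

Call:
step_arm --pt "0 0 -0.1 0 0 0 -0.3" --pt "0 0 -0.22 0 0 0 -0.3" --pt "0 0 -0.34 0 0 0 -0.3" --pt "-0.1 0 -0.4 0 0 0 -0.3" --pt "-0.15 0 -0.4 0 0 0 -0.3" --pt "-0.15 0 -0.4 0 0 0 -0.3" --pt "-0.15 0 -0.4 0 0 0 -0.3"

```text
time_s: 27.95
position: [0.4099, 0.3131, 0.2271]
tcp_rot: [[0.986, -0.167, -0.001], [-0.167, -0.986, -0.001], [-0.001, 0.001, -1.0]]
force: [0.6, 0.3, -0.4]
opening: 0.652
grasp_force: 0.0
```

Run:
```python
from h import *
from rig import *
s=read_state();print(s["time_s"],s["position"],s["force"])
c=capture("scene"); cv2.imwrite("pics/end.png",c["image"][:,:,::-1])
```

```text
27.95 [0.40989457 0.31306464 0.2271015 ] [ 0.59261993  0.34265641 -0.42145469]
```

View pics/end.png

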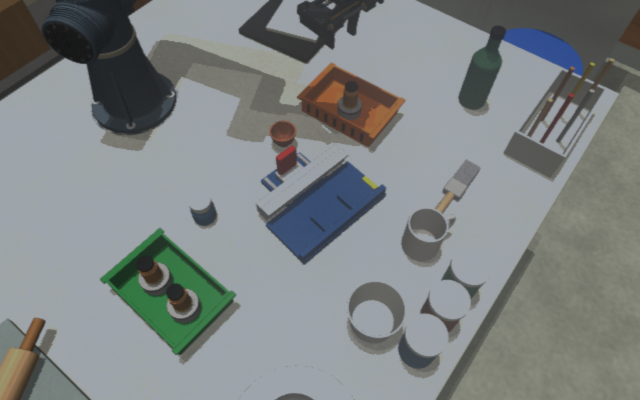

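The scene view shows two cutters upright in green at (149,270) and (179,300), and one upright in orange at (349,97). The jaw is open, the bystanders are where they were, and the arm is clear.

```bash
python3 -c "
from rig import *
print(hand_in())"
```

```text
the job is handed in; nothing more can be done
None
```

I pushed all three plungers in order and opened and left the jaw open. The left and middle cutters were stiff (about 12 N) and now stand upright in the green basket. The right one was weak (about 3 N) and stands upright in the orange basket. The bystanders stayed put, and I handed the job in at about 28 s; no verdict was returned.

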